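# Wedge the rocking tea box

## Robot

A 6-joint arm with a two-finger parallel gripper is mounted at the origin on the work surface. World frame = base frame: x ahead of the robot, y to its left, z up, the work surface at z = 0. Lengths are in m, angles in degrees, forces in N, time in s.
With the tool pointing down it reaches from about 0.25 to 0.725 m from the base axis. Payload 9.7 kg.
Tool frame: the origin (TCP) lies on the mounting face of the last link; the fingertips stand 173 mm ahead of it and the grasp point (between the pads) lies 155 mm ahead of it; z points along the fingers, y is the line along which they close (so a half turn about z gives the same grasp; the last joint's range is limited). The gripper opens to 85 mm and grips with 20 to 120 N. Pads are 22 mm wide; open, the fingers measure 114 mm over their backs; the gripper's body (76 mm by 85 mm) begins 54 mm behind the grasp point. The pads swing forward as they close: fully open they stand 13 mm farther back than shut.
Start: joints at [-70.474, 4.979, 10.078, 95.1, 0, 90], TCP at [0.184, -0.518, 0.405] pointing down, gripper open.
Joint ranges: [-179.16, 179.16], [-48.56, 103.87], [-65.8, 70.77], [-126.05, 130.52], [-82.76, 87.17], [-180, 180]. Speed limits (degrees/s): [127.2, 127.2, 147.25, 180, 180, 180].

## Interface

Orientations are given as [roll, pitch, yaw] about the fixed x, y, z axes, in that order (R = Rz(yaw) Ry(pitch) Rx(roll)).
In Python, from workcell import bot, camera, camera_model, outline_of, pinpoint gives the robot as it stands.
- The arm moves only by the tool move_arm, never from a script. Its arguments are lists of equal length, an entry for each row: "jaw": the closure, from 0 (fully open) to 1 (shut); "delta_pos": the shift along the world's x, y, z in m, a list of three; "yaw": the turn about the world's z in rad. In form: {"jaw": [jaw, ...], "delta_pos": [[dx, dy, dz], ...], "yaw": [yaw, ...]}. A call has 1 to 10 rows; each row shifts and turns the commanded pose from where the row before left it; what a row does not reach is not made up. A row lasts 1/12 s, in which the tool goes at most 41.7 mm and 7.16 degrees, less where a joint would pass 70% of its speed; a pose out of reach is approached as far as the arm can. A call with a gripper value outside its range is refused whole. The fingers move at their own pace and stop on an object; "force" is the grip in N (left out, the last holds). Time passes only in rows, so rows that do not move let the fingers close. It gives the time, the measured TCP pose, the force, the opening and the grip force at its end, in the units of the state.
- bot.get_obs(): the state, without advancing time (a new reading comes with each control period).
- camera(name): name is "scene" or "top" or "wrist"; returns the picture (400x640x3 uint8, red, green, blue); there is no depth.
- camera_model(name): a dict with "fx", "fy", "cx", "cy" (pixels), "R" (3x3) and "t" (3): a world point X has camera coordinates R X + t. Camera axes: x right, y down, z forward; pixel columns grow to the right and rows downward; lengths in m; the calibration is good to about 2 mm. The wrist camera is an equidistant fisheye: a pixel r from the principal point sees the ray r / f radians off the axis. A picture is of the moment at which its call begins: read the wrist's pose just before it. camera_model takes no time and is no camera call; for the wrist camera it gives the pose at the moment of the call.
- bot.job_done(): hands the job in; it is judged then, once.
Trained networks look in the newest picture that a camera, given by its name, has taken for a name from the list of things; names that differ only in an ending like _2 or _b are one class to them, and where a whole thing is asked for, a point or a joint stands for the part that bears it (a point fixed in the world has none). Each returns a list of dicts, best first, with "confidence" (0 to 1); they miss things now and then, are a little off and sometimes report something else, mostly with a low value. They report only what shows in the picture. A call takes as long as a camera call. They do not tell look-alikes from the thing itself.
- outline_of(camera, thing): "mask" (400x640 bool, what is visible of it) and "xy" ([column, row] in pixels, amid what is visible of it).
- pinpoint(camera, thing): "xy" ([column, row] in pixels: a listed point, or the origin of a listed thing).
The state is a dict: "time": time; "q": joint angles; "qd": joint speeds; "joint_efforts": joint torques, N m; "ee_pos": TCP position; "tcp_rot": TCP orientation; "wrist_force": force on the tool from outside, world axes, zero at the start; "torque": the same for the moment, N m; "opening": finger opening in m; "grasp_force": force on a finger pad.
Only numpy, scipy, OpenCV 4.12 (cv2) and the standard library are available. Lean on these libraries where they do the work, as an engineer would, in place of code of your own. Each camera call takes 0.05 s, during which the arm holds its last target. There are 200 camera calls.

## Task

The low wooden tea box rocks because its foot at the near left corner is too short. Push the wooden wedge along the table, thin end first, under that foot from the box's left side until it is snug and the box no longer rocks, without jacking the box up or shoving it out of place. Then let go of the wedge and test it by touch: press down firmly with the fingertips on the top of the box over that corner for a moment, and if it still dips, push the wedge further and test again; pick nothing up and leave the other things standing where they are.

Things in the scene. Friction and masses are not known exactly. Their poses are not given: they have to be found in the camera images.
- tea_box: Loose low wooden drawer unit, 190 (x) x 260 (y) mm, flat top 65 mm up, walls from 20 mm up, about 1.8 kg. Four pale feet 24 mm square, centred 78 (x) and 113 (y) mm from its middle, 5 mm inside the side walls. Origin: middle of its plan at table height; x away from the robot, y to its left side; two drawer fronts on the near face (-x). Level on three 20 mm feet; the near left one is 7 mm short.
- short_foot (a point): Middle of the lower outer (left) edge of the short foot, box frame (-78, +125, +7) mm, axes as the box's; 7 mm above the table while the box stands level.
- press_point (a point): Point on the flat box top over the short foot, box frame (-75, +108, +65) mm: press here for the test, with about 10 N. Unwedged, 2 to 4 N here tips the box until the short foot meets the table; with the wedge snug it dips under 1 mm.
- wedge: Loose pale wood wedge, 100 mm long (y), 45 mm wide (x), 3 mm high at the thin end (-y) rising straight to 17 mm at the thick end (+y), 45 g. Origin: centre of its underside. Lies left of the box, thin end to it. Slides with under 1 N; meets the foot with its tip about 29 mm past the foot's outer edge: then 3 to 5 N of push is snug, 15 N shoves the box. Stays when released.
- wedge_tip (a point): Middle of the lower edge of the wedge's thin end, wedge frame (0, -50, 0) mm; axes as the wedge's.
- teapot: Black teapot, body 104 mm across, 91 mm tall, spout to its +y and handle to its -y reaching 85 mm from the middle; loose, standing on the far right part of the box top. Origin: centre of its underside.
- tea_tin: Steel tin, 52 mm across, 75 mm tall, loose, on the near right part of the box top. Origin: centre of its underside.
- sauce_bottle: Amber bottle, 56 mm across, 160 mm tall, loose, on the table left of the box and beyond the wedge. Origin: centre of its underside.
- cup: White cup without handle, 72 mm across, 75 mm tall, loose, on the table further left than the wedge. Origin: centre of its underside.
- plate: White plate, 150 mm across, 20 mm high, loose, on the table right of the box. Origin: centre of its underside.
- spoon: Steel spoon lying on the table between the robot and the box, loose, about 180 mm long along its x. Origin: middle of its underside.
- shaker: Small glass jar, 40 mm across, 80 mm tall, loose, on the table right of the box. Origin: centre of its underside.
Things that resemble listed ones, but are neither listed nor needed, are in the scene too. Of the things that look like the wedge, take the one that is farthest from the robot's base at the start.

How it is judged:
By the outcome, as a careful person would: the job done as asked, in the order asked, and still so for the second after the job is handed in, with the robot touching nothing.
It also fails if it takes over 61 s, if anything falls off the work surface, if the arm or the gripper's body presses on something with over 40 N, if the wrist force passes 120 N, or if a joint passes its speed limit or range.

## Working session

There is one attempt and no reset: what is moved stays moved. The work goes in short steps, Python scripts to look and compute and a tool call to move; the robot and the scene stay as the last step left them, time stands still between calls to the robot, and variables do not carry over. Pictures are saved under pics/ and viewed, at most 10 in all, crops included, and the job is handed in when it is done.

Besides the shell and the picture viewer there is one more tool, called after ">>>" by a JSON object that holds its "op" and its "data". move_arm: Moves the arm, as the interface text tells. Its arguments: {"type":"object","properties":{"jaw":{"type":"array"},"delta_pos":{"type":"array"},"yaw":{"type":"array"},"force":{"type":"number"}},"required":["jaw","delta_pos","yaw"]}

```bash
ls; mkdir -p pics; cat > h.py <<'E'
import numpy as np,cv2
from workcell import bot,camera,camera_model,outline_of,pinpoint
def ray(cam,xy):
    m=camera_model(cam);R=np.array(m['R']);t=np.array(m['t'])
    d=np.array([(xy[0]-m['cx'])/m['fx'],(xy[1]-m['cy'])/m['fy'],1.])
    return -R.T@t,R.T@d
def at(cam,xy,z):
    c,d=ray(cam,xy);return c+d*(z-c[2])/d[2]
def proj(cam,X):
    m=camera_model(cam);p=np.array(m['R'])@np.array(X)+np.array(m['t'])
    return [m['fx']*p[0]/p[2]+m['cx'],m['fy']*p[1]/p[2]+m['cy']]
def save(cam,n):
    im=camera(cam);cv2.imwrite(f'pics/{n}.png',cv2.cvtColor(im,cv2.COLOR_RGB2BGR));return im
E
python3 - <<'E'
from h import *
np.set_printoptions(precision=4,suppress=True)
Z=dict(tea_box=0,short_foot=.007,press_point=.065,wedge=0,wedge_tip=0,sauce_bottle=0,cup=0,teapot=.065,tea_tin=.065,spoon=0)
for c in('top','scene'):
    save(c,c+'0');print(c,ray(c,(320,200))[0])
    for n,z in Z.items():
        for r in pinpoint(c,n)[:4]:
            print(n,np.array(r['xy']).round(1),round(r['confidence'],2),at(c,r['xy'],z))
print(bot.get_obs()['time'])
E
```

```text
pics
top [ 0.3338 -0.0175  1.1048]
tea_box [378.  190.3] 0.69 [ 0.5577 -0.1545  0.    ]
short_foot [338.5 226.5] 0.82 [ 0.4544 -0.0417  0.007 ]
press_point [347.4 222.9] 0.82 [ 0.4575 -0.0639  0.065 ]
wedge [299.5 219.7] 0.78 [0.4746 0.0673 0.    ]
wedge [426.6 298.5] 0.73 [ 0.2599 -0.2774  0.    ]
wedge [399.3 166.1] 0.28 [ 0.628 -0.217 -0.   ]
wedge_tip [315.3 213.1] 0.9 [0.4932 0.023  0.    ]
wedge_tip [259.7 272.8] 0.66 [0.3282 0.1753 0.    ]
wedge_tip [439.  294.9] 0.55 [ 0.2694 -0.3111  0.    ]
sauce_bottle [290.5 165. ] 0.65 [0.6331 0.0947 0.    ]
cup [226.3 243.1] 0.89 [0.4096 0.2709 0.    ]
cup [419.1 196. ] 0.18 [ 0.5408 -0.2695  0.    ]
teapot [398.9 168.1] 0.87 [ 0.6052 -0.204   0.065 ]
teapot [345.3 221.3] 0.74 [ 0.4617 -0.0585  0.065 ]
tea_tin [417.8 195.7] 0.68 [ 0.5295 -0.2513  0.065 ]
spoon [382.6 255.6] 0.89 [ 0.3745 -0.1624  0.    ]
scene [1.1122 0.2016 0.7292]
tea_box [259.6 226.8] 0.94 [ 0.5666 -0.1445  0.    ]
short_foot [314.2 207.9] 0.67 [ 0.4642 -0.0333  0.007 ]
press_point [303.2 194.2] 0.79 [ 0.4803 -0.0568  0.065 ]
wedge [270.4 144.8] 0.86 [ 0.2411 -0.262   0.    ]
wedge [383.3 189.5] 0.7 [0.3262 0.1238 0.    ]
wedge [348.1 223.5] 0.63 [ 0.4812  0.0653 -0.    ]
wedge [286.5 181.6] 0.58 [ 0.3859 -0.1458  0.    ]
wedge_tip [330.1 222.2] 0.92 [0.4923 0.0202 0.    ]
wedge_tip [398.7 192.4] 0.9 [ 0.3236  0.1669 -0.    ]
wedge_tip [251.4 141.9] 0.84 [ 0.2472 -0.3264  0.    ]
wedge_tip [262.6 224.9] 0.49 [ 0.5582 -0.1401  0.    ]
sauce_bottle [340.1 275.5] 0.62 [0.6383 0.0912 0.    ]
sauce_bottle [431.4 221.1] 0.45 [0.402  0.2665 0.    ]
cup [431.3 224.2] 0.76 [0.4129 0.2676 0.    ]
teapot [226.5 215.8] 0.77 [ 0.6099 -0.2032  0.065 ]
tea_tin [233.  192.3] 0.78 [ 0.5329 -0.2274  0.065 ]
spoon [285.9 179.7] 0.57 [ 0.3789 -0.1506  0.    ]
1.1
```

```bash
python3 - <<'E'
import cv2
a=cv2.imread('pics/top0.png')[130:310,200:460];b=cv2.imread('pics/scene0.png')[110:310,200:460]
cv2.imwrite('pics/a.png',cv2.resize(a,None,fx=3,fy=3,interpolation=2));cv2.imwrite('pics/b.png',cv2.resize(b,None,fx=3,fy=3,interpolation=2))
E
```

```text
(no output)
```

View pics/a.png

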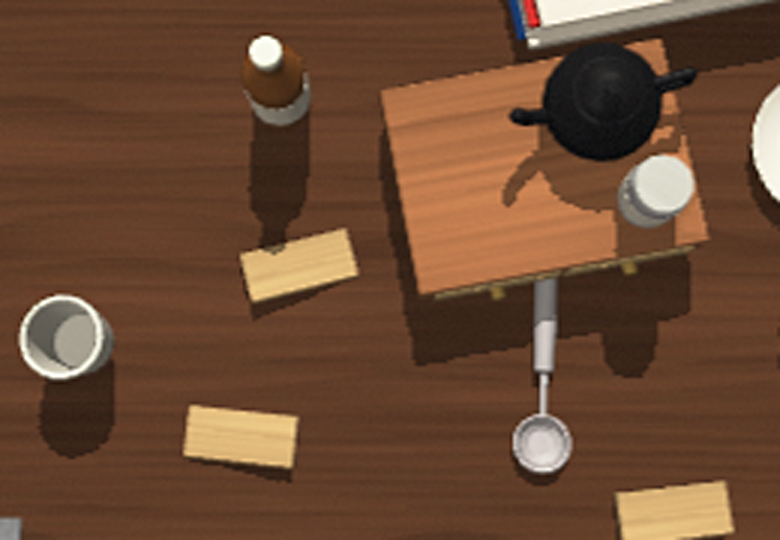

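View pics/b.png

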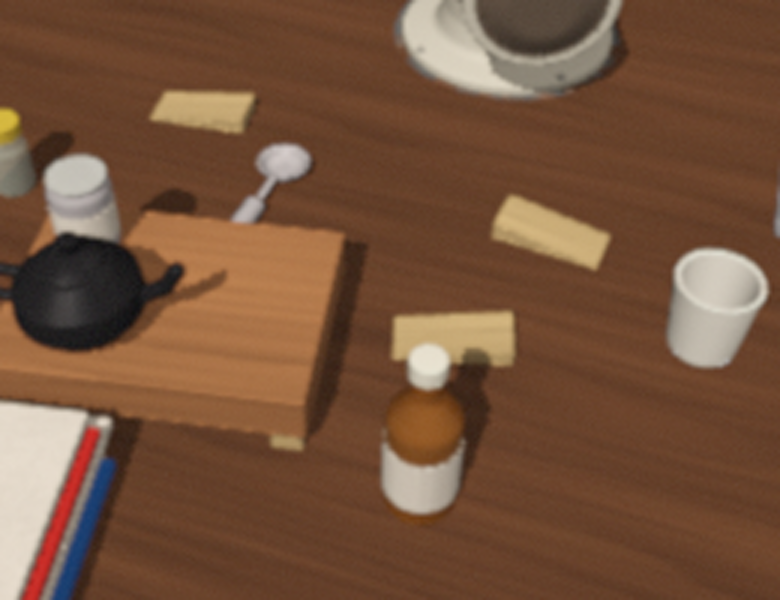

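The top view shows our wedge (the farthest of three) at about (299,219), with its thin end toward the box. The box's near left corner is at about (340,228), and two decoy wedges lie nearer the robot. Next I'll fit both poses by silhouette.

```bash
cat > fit.py <<'E'
from h import *
from scipy.optimize import minimize
W=np.array([[x,y,z] for x in(-.0225,.0225) for y,zz in((-.05,.003),(.05,.017)) for z in(0,zz)])
B=np.array([[x,y,z] for x in(-.095,.095) for y in(-.13,.13) for z in(.02,.065)])
def fit(pts,thing,guess,occ,cams=('top','scene')):
    data=[]
    for c in cams:
        m=camera_model(c)
        best=None
        for r in outline_of(c,thing):
            e=np.hypot(*(np.array(r['xy'])-proj(c,[guess[0],guess[1],.01])))
            if best is None or e<best[0]: best=(e,r['mask'])
        bad=np.zeros((400,640),bool)
        for o in occ:
            for r in outline_of(c,o)[:1]: bad|=cv2.dilate(r['mask'].astype(np.uint8),np.ones((3,3)))>0
        data.append((c,m,best[1],bad,best[0]))
    def render(p,m):
        c,s=np.cos(p[2]),np.sin(p[2])
        X=pts@np.array([[c,s,0],[-s,c,0],[0,0,1]])+[p[0],p[1],0]
        q=X@np.array(m['R']).T+m['t'];uv=np.c_[m['fx']*q[:,0]/q[:,2]+m['cx'],m['fy']*q[:,1]/q[:,2]+m['cy']]
        S=8;im=np.zeros((400*4,640*4),np.uint8)
        cv2.fillConvexPoly(im,cv2.convexHull(np.round((uv*4+1.5)*16).astype(np.int32)),255,shift=4)
        return cv2.resize(im,(640,400),interpolation=cv2.INTER_AREA)/255.
    def cost(v,ds=data):
        p=v*[.01,.01,.1];return sum((np.abs(render(p,m)-M)*~b).sum()/M.sum() for _,m,M,b,_ in ds)
    res={}
    for name,ds in [('both',data)]+[(d[0],[d]) for d in data]:
        r=minimize(cost,np.array(guess)/[.01,.01,.1],args=(ds,),method='Nelder-Mead',options=dict(initial_simplex=np.array(guess)/[.01,.01,.1]+np.array([[-.7,-.7,-.7],[1,0,0],[0,1,0],[0,0,1]]),xatol=.005,fatol=1e-5))
        p=r.x*[.01,.01,.1];res[name]=p;print(thing,name,p[:2].round(4),np.degrees(p[2]).round(2),round(r.fun,3),[d[4].round(1) for d in ds])
    return res
E
python3 - <<'E'
from fit import *
for c in('top','scene'):camera(c)
w=fit(W,'wedge',[.478,.067,.2],['sauce_bottle'])['both']
b=fit(B,'tea_box',[.56,-.15,.17],['teapot','tea_tin'])['both']
def T(p,v):
    c,s=np.cos(p[2]),np.sin(p[2]);return (p[0]+c*v[0]-s*v[1],p[1]+s*v[0]+c*v[1])
f=np.array(T(b,(-.078,.125)));t=np.array(T(w,(0,-.05)));e=np.array(T(w,(0,.05)))
print('foot',f,'press',T(b,(-.075,.108)),'tip',t,'thick',e)
c,s=np.cos(b[2]),np.sin(b[2]);print('tip in box axes rel foot',(t-f)@np.array([[c,-s],[s,c]]),'thick',(e-f)@np.array([[c,-s],[s,c]]))
print(bot.get_obs()['time'])
E
```

```text
wedge both [0.4794 0.0699] 15.21 0.151 [np.float64(2.0), np.float64(3.2)]
wedge top [0.4793 0.0677] 15.45 0.052 [np.float64(2.0)]
wedge scene [0.4799 0.0706] 14.99 0.064 [np.float64(3.2)]
tea_box both [ 0.5594 -0.1506] 11.12 0.112 [np.float64(10.1), np.float64(10.4)]
tea_box top [ 0.5594 -0.1522] 11.26 0.056 [np.float64(10.1)]
tea_box scene [ 0.5604 -0.1496] 10.6 0.052 [np.float64(10.4)]
foot [ 0.45872689 -0.04294416] press (np.float64(0.4649498715785), np.float64(-0.059046168983203765)) tip [0.49253363 0.02163934] thick [0.46630493 0.11813833]
tip in box axes rel foot [0.04563003 0.05684914] thick [0.03850874 0.15659525]
1.7
```

```bash
python3 - <<'E'
from h import *
o=bot.get_obs();print(o)
E
```

```text
{'time': 1.7, 'q': array([-7.04740061e+01,  4.98085790e+00,  1.00764682e+01,  9.50998057e+01,
       -1.36499527e-03,  9.00002435e+01]), 'qd': array([ 0.04572127,  0.10417666,  0.00556816,  0.06778054, -0.05306822,
       -0.00997834]), 'joint_efforts': array([ 8.98182261e-04, -5.20093417e+01,  4.64859509e+01,  1.62607459e-03,
        1.54778650e-05, -2.24905961e-06]), 'ee_pos': array([ 0.18382608, -0.5183693 ,  0.4046497 ]), 'tcp_rot': array([-1.79995805e+02,  1.36501310e-03,  1.95257505e+01]), 'wrist_force': array([0.28192695, 0.20177464, 0.10154281]), 'torque': array([0.01318553, 0.00014324, 0.00218205]), 'grasp_force': 0.0, 'opening': 0.08545437056140318}
```

>>> {"op": "move_arm", "data": {"jaw": [0,0,0,0,0,0,0,0,0,0], "delta_pos": [[0.0144,0.031,0],[0.0144,0.031,0],[0.0144,0.031,0],[0.0144,0.031,0],[0.0144,0.031,0],[0.0144,0.031,0],[0.0144,0.031,0],[0.0144,0.031,0],[0.0144,0.031,0],[0.0144,0.031,0]], "yaw": [0,0,0,0,0,0,0,0,0,0]}}

```text
time: 2.53
ee_pos: [0.328, -0.2068, 0.4049]
tcp_rot: [180.0, -0.0, 19.5]
wrist_force: [0.8, -0.1, -0.5]
opening: 0.0855
grasp_force: 0.0
```

>>> {"op": "move_arm", "data": {"jaw": [0,0,0,0,0,0,0,0,0,0], "delta_pos": [[0.0143,0.0306,0],[0.0143,0.0306,0],[0.0143,0.0306,0],[0.0143,0.0306,0],[0.0143,0.0306,0],[0.0143,0.0306,0],[0.0143,0.0306,0],[0.0143,0.0306,0],[0.0143,0.0306,0],[0.0143,0.0306,0]], "yaw": [0.12,0.12,0.12,0.12,0.12,0.12,0.12,0.12,0.12,0.12]}}

```text
time: 3.37
ee_pos: [0.4711, 0.0994, 0.4048]
tcp_rot: [180.0, -0.0, 88.6]
wrist_force: [0.7, 0.4, 0.5]
opening: 0.0852
grasp_force: 0.0
```

>>> {"op": "move_arm", "data": {"jaw": [0.1,0.15,0.15,0.15,0.15,0.15], "delta_pos": [[0,0,-0.03],[0,0,-0.035],[0,0,-0.035],[0,0,-0.03],[0,0,0],[0,0,0]], "yaw": [0.1,0.1,0.095,0,0,0]}}

```text
time: 3.87
ee_pos: [0.4704, 0.0975, 0.2743]
tcp_rot: [-179.9, -0.0, 105.1]
wrist_force: [-0.1, -0.1, 1.2]
opening: 0.0728
grasp_force: 0.0
```

```bash
python3 - <<'E'
from fit import *
for c in('top','scene'):save(c,c+'1')
w=fit(W,'wedge',[.479,.070,.26],['sauce_bottle'],('scene',))
print(bot.get_obs()['ee_pos'],bot.get_obs()['time'])
s=cv2.imread('pics/scene1.png')[90:310,180:480];cv2.imwrite('pics/c.png',cv2.resize(s,None,fx=2.5,fy=2.5,interpolation=2))
E
```

```text
wedge both [0.6045 0.0827] 104.74 1.0 [np.float64(50.0)]
wedge scene [0.6045 0.0827] 104.74 1.0 [np.float64(50.0)]
[0.47149453 0.09767641 0.27721276] 4.0667
```

View pics/c.png

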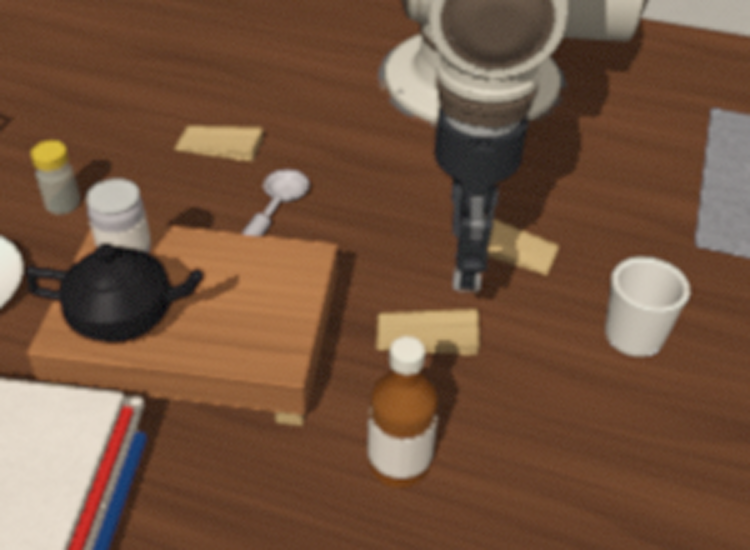

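The scene view shows the open gripper over the wedge's thick half at about (465,290) in the crop, aligned with it, and nothing in the way below. I'll descend astride it and close gently.

>>> {"op": "move_arm", "data": {"jaw": [0.15,0.15,0.15,0.15,0.15,0.15,0.15], "delta_pos": [[0,0.001,-0.025],[0,0.001,-0.025],[0,0,-0.02],[0,0,-0.015],[0,0,-0.01],[0,0,-0.002],[0,0,0]], "yaw": [0,0,0,0,0,0,0]}}

```text
time: 4.65
ee_pos: [0.4711, 0.0996, 0.1784]
tcp_rot: [180.0, 0.0, 105.2]
wrist_force: [0.8, -0.3, 0.0]
opening: 0.0722
grasp_force: 0.0
```

>>> {"op": "move_arm", "data": {"jaw": [0.25,0.35,0.45,0.55,0.6,0.6], "delta_pos": [[0,0,0],[0,0,0],[0,0,0],[0,0,0],[0,0,0],[0,0,0]], "yaw": [0,0,0,0,0,0], "force": 20}}

```text
time: 5.15
ee_pos: [0.4712, 0.0997, 0.1788]
tcp_rot: [179.9, 0.0, 105.2]
wrist_force: [-1.2, 0.2, 6.6]
opening: 0.0443
grasp_force: 20.0
```

>>> {"op": "move_arm", "data": {"jaw": [0.6,0.6,0.6,0.6,0.6,0.6,0.6,0.6,0.6,0.6], "delta_pos": [[0,0,0.0005],[-0.004,-0.0055,0],[-0.004,-0.0055,0],[-0.004,-0.0055,0],[-0.004,-0.0055,0],[-0.004,-0.0055,0],[-0.004,-0.0055,0],[-0.004,-0.0055,0],[-0.004,-0.0055,0],[0,0,0]], "yaw": [0,-0.009,-0.009,-0.009,-0.009,-0.009,-0.009,-0.009,-0.009,0]}}

```text
time: 5.98
ee_pos: [0.4381, 0.0546, 0.1788]
tcp_rot: [180.0, 0.0, 100.9]
wrist_force: [-1.7, -2.2, 8.2]
opening: 0.0442
grasp_force: 21.1
```

```bash
python3 - <<'E'
from h import *
np.set_printoptions(precision=4,suppress=True)
for c in('top','scene'):
    save(c,c+'2')
    for n,z in dict(wedge_tip=0,short_foot=.007,press_point=.065).items():
        for r in pinpoint(c,n)[:3]: print(c,n,r['xy'],round(r['confidence'],2),at(c,r['xy'],z))
o=bot.get_obs();print(o['ee_pos'],o['tcp_rot'],o['wrist_force'],o['time'])
a=cv2.imread('pics/top2.png')[150:280,260:420];s=cv2.imread('pics/scene2.png')[140:270,250:410]
cv2.imwrite('pics/d.png',cv2.resize(np.hstack([a,s]),None,fx=2.5,fy=2.5,interpolation=2))
E
```

```text
top wedge_tip [331.2, 225.5] 0.62 [ 0.458  -0.0215  0.    ]
top wedge_tip [443.4, 295.5] 0.59 [ 0.2678 -0.3228  0.    ]
top short_foot [335.4, 228.5] 0.86 [ 0.4489 -0.0331  0.007 ]
top press_point [347.0, 221.8] 0.95 [ 0.4604 -0.0629  0.065 ]
scene wedge_tip [254.8, 141.6] 0.83 [ 0.2421 -0.3167  0.    ]
scene wedge_tip [398.2, 195.1] 0.8 [0.3347 0.1676 0.    ]
scene wedge_tip [318.1, 212.1] 0.69 [ 0.4689 -0.0207  0.    ]
scene short_foot [316.1, 206.7] 0.83 [ 0.4583 -0.03    0.007 ]
scene press_point [302.5, 187.7] 0.77 [ 0.4585 -0.067   0.065 ]
[0.4383 0.0548 0.1787] [-179.9854    0.0811  100.9797] [-2.9608 -4.0881  8.2156] 6.3833
```

View pics/d.png

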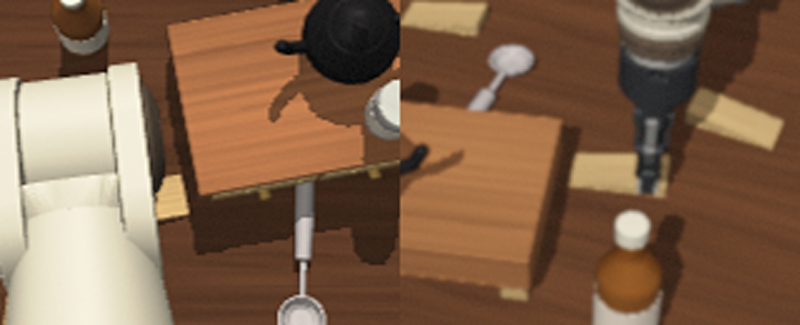

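The top crop shows the wedge's thin end at the box's left wall, square to it and in line with the near left corner. I'll slide it most of the way in, stopping short of contact.

>>> {"op": "move_arm", "data": {"jaw": [0.6,0.6,0.6,0.6,0.6,0.6,0.6,0.6], "delta_pos": [[0.001,-0.005,0],[0.001,-0.005,0],[0.001,-0.005,0],[0.001,-0.005,0],[0.001,-0.005,0],[0.001,-0.005,0],[0.001,-0.005,0],[0,0,0]], "yaw": [0,0,0,0,0,0,0,0]}}

```text
time: 7.05
ee_pos: [0.4456, 0.0199, 0.1788]
tcp_rot: [180.0, -0.0, 101.0]
wrist_force: [-0.5, 0.6, 6.7]
opening: 0.0445
grasp_force: 21.0
```

>>> {"op": "move_arm", "data": {"jaw": [0.5,0.4,0.3,0.25,0.25,0.25,0.25,0.25,0.25,0.25], "delta_pos": [[0,0,0],[0,0,0],[0,0,0],[0,0,0],[0,0,0.02],[0,0,0.02],[-0.004,0.02,0],[-0.004,0.02,0],[-0.001,0.005,0],[0,0,0]], "yaw": [0,0,0,0,0,0,0,0,0,0]}}

```text
time: 7.88
ee_pos: [0.4364, 0.0663, 0.2179]
tcp_rot: [-180.0, 0.0, 101.2]
wrist_force: [0.1, -0.2, 0.8]
opening: 0.0638
grasp_force: 0.0
```

```bash
python3 - <<'E'
from fit import *
for c in('top','scene'):save(c,c+'3')
for c in ('top','scene'):
    for r in outline_of(c,'wedge')[:4]: print(c,r['xy'],r['mask'].sum(),at(c,r['xy'],.01))
o=bot.get_obs();print(o['ee_pos'],o['tcp_rot'],o['wrist_force'],o['opening'],o['time'])
a=cv2.imread('pics/top3.png')[150:280,260:420];s=cv2.imread('pics/scene3.png')[140:270,250:410]
cv2.imwrite('pics/e.png',cv2.resize(np.hstack([a,s]),None,fx=2.5,fy=2.5,interpolation=2))
E
```

```text
top [420.7, 300.5] 626 [ 0.25539902 -0.25917628  0.01      ]
top [327.9, 225.7] 367 [ 0.45638625 -0.01237763  0.01      ]
scene [328.5, 207.0] 474 [0.45123742 0.00225194 0.01      ]
scene [384.4, 190.8] 458 [0.34112527 0.12888151 0.01      ]
scene [270.4, 143.8] 345 [ 0.24822217 -0.25779269  0.01      ]
[0.43685053 0.06506991 0.21790611] [-1.79969124e+02  1.40612925e-02  1.01035546e+02] [-0.34683413 -0.47822385 -0.14764023] 0.06377388022207726 8.0833
```

View pics/e.png

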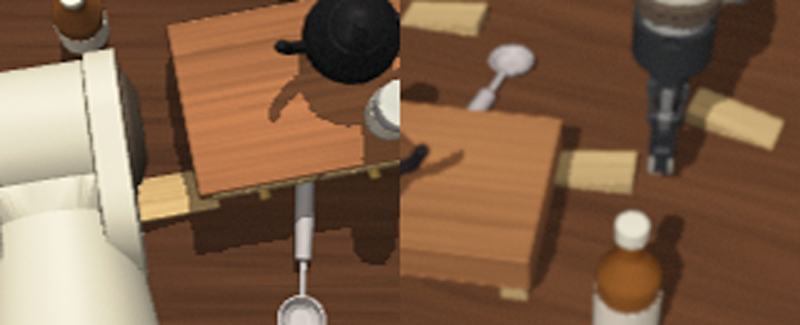

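Both crops show the wedge's tip under the left wall near the corner foot, still straight, with the gripper behind it. Now I'll lower the part-closed fingers behind the thick end and push.

>>> {"op": "move_arm", "data": {"jaw": [0.4,0.5,0.6,0.7,0.7,0.7,0.7], "delta_pos": [[-0.001,0.005,0],[0,0,0],[0,0,0],[0,0,-0.015],[0,0,-0.015],[0,0,-0.011],[0,0,0]], "yaw": [0,0,0,0,0,0,0]}}

```text
time: 8.67
ee_pos: [0.435, 0.0704, 0.175]
tcp_rot: [-179.8, -0.0, 101.1]
wrist_force: [0.3, -0.7, -0.0]
opening: 0.0257
grasp_force: 0.0
```

>>> {"op": "move_arm", "data": {"jaw": [0.7,0.7,0.7,0.7,0.7,0.7,0.7], "delta_pos": [[0.0008,-0.004,0],[0.0008,-0.004,0],[0.0008,-0.004,0],[0.0006,-0.003,0],[0.0004,-0.002,0],[0.0004,-0.002,0],[0,0,0]], "yaw": [0,0,0,0,0,0,0]}}

```text
time: 9.25
ee_pos: [0.4398, 0.0513, 0.1774]
tcp_rot: [180.0, 0.0, 101.0]
wrist_force: [0.9, 0.1, 0.2]
opening: 0.0258
grasp_force: 0.0
```

>>> {"op": "move_arm", "data": {"jaw": [0.7,0.7,0.7,0.7], "delta_pos": [[0.0004,-0.002,0],[0.0004,-0.002,0],[0.0002,-0.001,0],[0,0,0]], "yaw": [0,0,0,0]}}

```text
time: 9.58
ee_pos: [0.4407, 0.0465, 0.1772]
tcp_rot: [180.0, 0.0, 101.1]
wrist_force: [-0.1, 0.1, 0.1]
opening: 0.0256
grasp_force: 0.0
```

>>> {"op": "move_arm", "data": {"jaw": [0.7,0.7,0.7], "delta_pos": [[0.0002,-0.001,0],[0.0002,-0.001,0],[0,0,0]], "yaw": [0,0,0]}}

```text
time: 9.83
ee_pos: [0.441, 0.0445, 0.1772]
tcp_rot: [-180.0, 0.0, 101.1]
wrist_force: [-0.6, -0.8, -0.1]
opening: 0.0257
grasp_force: 0.1
```

>>> {"op": "move_arm", "data": {"jaw": [0.7,0.7,0.7], "delta_pos": [[0.0002,-0.001,0],[0.0002,-0.001,0],[0,0,0]], "yaw": [0,0,0]}}

```text
time: 10.08
ee_pos: [0.4415, 0.0425, 0.1772]
tcp_rot: [-180.0, 0.0, 101.1]
wrist_force: [-0.4, 0.9, 0.3]
opening: 0.0255
grasp_force: 0.1
```

>>> {"op": "move_arm", "data": {"jaw": [0.7,0.7,0.7], "delta_pos": [[0.0002,-0.001,0],[0.0002,-0.001,0],[0,0,0]], "yaw": [0,0,0]}}

```text
time: 10.33
ee_pos: [0.4419, 0.0405, 0.1772]
tcp_rot: [-180.0, 0.0, 101.1]
wrist_force: [-0.4, -0.4, 1.3]
opening: 0.0256
grasp_force: 0.1
```

>>> {"op": "move_arm", "data": {"jaw": [0.7,0.7], "delta_pos": [[0.0002,-0.001,0],[0,0,0]], "yaw": [0,0]}}

```text
time: 10.5
ee_pos: [0.442, 0.0395, 0.1772]
tcp_rot: [-180.0, 0.0, 101.1]
wrist_force: [0.4, 0.4, 0.2]
opening: 0.0256
grasp_force: 0.1
```

>>> {"op": "move_arm", "data": {"jaw": [0.7,0.7], "delta_pos": [[0.0002,-0.001,0],[0,0,0]], "yaw": [0,0]}}

```text
time: 10.67
ee_pos: [0.4422, 0.0385, 0.1772]
tcp_rot: [-180.0, -0.0, 101.1]
wrist_force: [-0.3, 0.9, 0.7]
opening: 0.0257
grasp_force: 0.3
```

>>> {"op": "move_arm", "data": {"jaw": [0.7,0.7], "delta_pos": [[0.0002,-0.001,0],[0,0,0]], "yaw": [0,0]}}

```text
time: 10.83
ee_pos: [0.4424, 0.0377, 0.1772]
tcp_rot: [-180.0, -0.0, 101.1]
wrist_force: [-0.1, 2.2, -0.0]
opening: 0.0258
grasp_force: 1.2
```

>>> {"op": "move_arm", "data": {"jaw": [0.7,0.7], "delta_pos": [[0.0002,-0.001,0],[0,0,0]], "yaw": [0,0]}}

```text
time: 11.0
ee_pos: [0.4426, 0.0369, 0.1772]
tcp_rot: [-180.0, -0.1, 101.1]
wrist_force: [-2.2, 4.7, 1.2]
opening: 0.0255
grasp_force: 2.8
```

>>> {"op": "move_arm", "data": {"jaw": [0.7,0.7], "delta_pos": [[0.0002,-0.001,0],[0,0,0]], "yaw": [0,0]}}

```text
time: 11.17
ee_pos: [0.4427, 0.0362, 0.1772]
tcp_rot: [-180.0, -0.2, 101.1]
wrist_force: [-1.7, 9.0, 0.7]
opening: 0.0259
grasp_force: 4.5
```

>>> {"op": "move_arm", "data": {"jaw": [0.7,0.7,0.8,1,1,1,1,1,1,1], "delta_pos": [[-0.0006,0.003,0],[-0.0014,0.007,0],[0,0,0.02],[0,0,0.03],[0,0,0.03],[0.0058,-0.0268,0],[0.0058,-0.0268,0],[0.0058,-0.0268,0],[0.0058,-0.0268,0],[0,0,0]], "yaw": [0,0,0,0,0,0,0,0,0,0]}}

```text
time: 12.0
ee_pos: [0.4646, -0.0644, 0.2572]
tcp_rot: [180.0, 0.1, 100.9]
wrist_force: [-1.2, 0.1, -0.5]
opening: -0.0001
grasp_force: 0.0
```

```bash
python3 - <<'E'
from fit import *
np.set_printoptions(precision=4,suppress=True)
save('scene','scene4')
print(np.array([b['xy'] for b in outline_of('scene','wedge')]))
fit(B,'tea_box',[.56,-.15,.19],['teapot','tea_tin'],('scene',))
o=bot.get_obs();print(o['ee_pos'],o['tcp_rot'],o['wrist_force'],o['opening'],o['time'])
s=cv2.imread('pics/scene4.png')[110:270,220:420];cv2.imwrite('pics/f.png',cv2.resize(s,None,fx=3,fy=3,interpolation=2))
E
```

```text
[[270.9 144.2]
 [384.5 189.4]]Traceback (most recent call last):
  File "<stdin>", line 5, in <module>
  File "fit.py", line 16, in fit
    data.append((c,m,best[1],bad,best[0]))
                     ~~~~^^^
TypeError: 'NoneType' object is not subscriptable
```

>>> {"op": "move_arm", "data": {"jaw": [1,1,1,1], "delta_pos": [[0,0,-0.008],[0,0,-0.006],[0,0,-0.002],[0,0,0]], "yaw": [0,0,0,0]}}

```text
time: 12.58
ee_pos: [0.4637, -0.0612, 0.2401]
tcp_rot: [-179.9, -0.0, 101.1]
wrist_force: [0.4, 0.3, -1.0]
opening: 0.0001
grasp_force: 0.0
```

>>> {"op": "move_arm", "data": {"jaw": [1,1], "delta_pos": [[0,0,-0.001],[0,0,0]], "yaw": [0,0]}}

```text
time: 12.75
ee_pos: [0.464, -0.0615, 0.2401]
tcp_rot: [-180.0, -0.0, 101.1]
wrist_force: [0.2, 0.1, -0.1]
opening: 0.0001
grasp_force: 0.0
```

>>> {"op": "move_arm", "data": {"jaw": [1,1], "delta_pos": [[0,0,-0.001],[0,0,0]], "yaw": [0,0]}}

```text
time: 12.92
ee_pos: [0.4641, -0.0616, 0.2392]
tcp_rot: [180.0, 0.0, 101.1]
wrist_force: [0.8, -0.5, -0.1]
opening: 0.0002
grasp_force: 0.0
```

>>> {"op": "move_arm", "data": {"jaw": [1,1], "delta_pos": [[0,0,-0.001],[0,0,0]], "yaw": [0,0]}}

```text
time: 13.08
ee_pos: [0.4641, -0.0616, 0.2384]
tcp_rot: [180.0, 0.0, 101.1]
wrist_force: [0.3, 0.2, 1.4]
opening: 0.0005
grasp_force: 1.0
```

Contact at TCP z ≈ 0.2384. I'll press in small steps.

>>> {"op": "move_arm", "data": {"jaw": [1,1], "delta_pos": [[0,0,-0.0005],[0,0,0]], "yaw": [0,0]}}

```text
time: 13.25
ee_pos: [0.4641, -0.0616, 0.2384]
tcp_rot: [180.0, 0.0, 101.1]
wrist_force: [-2.5, -0.1, 6.2]
opening: -0.0
grasp_force: 3.4
```

>>> {"op": "move_arm", "data": {"jaw": [1,1], "delta_pos": [[0,0,-0.0005],[0,0,0]], "yaw": [0,0]}}

```text
time: 13.42
ee_pos: [0.464, -0.0616, 0.2384]
tcp_rot: [179.9, 0.0, 101.1]
wrist_force: [-4.4, 0.4, 11.1]
opening: -0.0
grasp_force: 5.4
```

>>> {"op": "move_arm", "data": {"jaw": [1,1], "delta_pos": [[0,0,-0.0005],[0,0,0]], "yaw": [0,0]}}

```text
time: 13.58
ee_pos: [0.464, -0.0616, 0.2383]
tcp_rot: [179.9, 0.0, 101.1]
wrist_force: [-6.3, 0.6, 14.9]
opening: -0.0001
grasp_force: 7.4
```

>>> {"op": "move_arm", "data": {"jaw": [1,1,1,1,1,1,1,1], "delta_pos": [[0,0,0.0005],[0,0,0],[0,0,0],[0,0,0],[0,0,0],[0,0,0],[0,0,0],[0,0,0]], "yaw": [0,0,0,0,0,0,0,0]}}

```text
time: 14.25
ee_pos: [0.464, -0.0616, 0.2384]
tcp_rot: [179.9, 0.0, 101.1]
wrist_force: [-3.8, 0.2, 11.1]
opening: -0.0001
grasp_force: 5.4
```

>>> {"op": "move_arm", "data": {"jaw": [1,1,1,1,1,1,1,1,1,1], "delta_pos": [[0,0,0.002],[0,0,0.01],[0,0,0.03],[0,0,0.035],[-0.015,0.02,0.035],[-0.015,0.03,0.02],[-0.015,0.035,0],[-0.015,0.035,0],[-0.015,0.035,0],[0,0,0]], "yaw": [0,0,0,0,0,0,0,0,0,0]}}

```text
time: 15.08
ee_pos: [0.3873, 0.0969, 0.3691]
tcp_rot: [180.0, -0.1, 101.4]
wrist_force: [-0.2, -0.4, -1.0]
opening: -0.0002
grasp_force: 0.0
```

```bash
python3 - <<'E'
from fit import *
for c in ('top','scene'): save(c,c+'5')
for c in ('top','scene'): 
  try: fit(B,'tea_box',[.56,-.15,.19],['teapot','tea_tin'],(c,))
  except Exception as e: print(c,e)
o=bot.get_obs();print(o['ee_pos'],o['wrist_force'],o['time'])
a=cv2.imread('pics/top5.png')[130:280,260:420];s=cv2.imread('pics/scene5.png')[130:280,230:390]
cv2.imwrite('pics/g.png',cv2.resize(np.hstack([a,s]),None,fx=2.5,fy=2.5,interpolation=2))
E
```

```text
tea_box both [ 0.5596 -0.1524] 10.64 0.026 [np.float64(11.0)]
tea_box top [ 0.5596 -0.1524] 10.64 0.026 [np.float64(11.0)]
tea_box both [ 0.5608 -0.1499] 10.7 0.084 [np.float64(10.3)]
tea_box scene [ 0.5608 -0.1499] 10.7 0.084 [np.float64(10.3)]
[0.38989836 0.09188705 0.36802189] [-0.24151149 -0.31282321 -0.17517257] 15.4833
```

View pics/g.png

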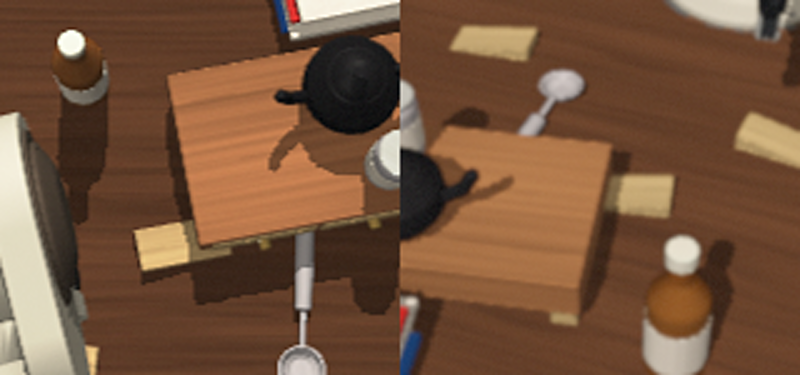

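The crops show the wedge snug under the near left corner, at about (160,245) in the top crop. The box hasn't shifted and the other things still stand where they were.

```bash
python3 -c "
from workcell import bot
print(bot.job_done())"
```

```text
the job is handed in; nothing more can be done
None
```

The wedge is snug under the tea box's short foot: pressed with 11 to 15 N over that corner, the box dipped only about 0.1 mm. The final push peaked at 9 N, above the 3 to 5 N for snug, but the box did not measurably move; the job is handed in.

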